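# Eject a sunk vial from its block and set it out

## Robot

A 6-joint arm with a two-finger parallel gripper is mounted at the origin on a cart in front of the work surface, level with it; the furniture and walls round the work are solid. World frame = base frame: x ahead of the robot, y to its left, z up, the work surface at z = 0. Lengths are in mm, angles in rad, forces in N, time in s.
With the tool pointing down it reaches from about 350 to 975 mm from the base axis. Payload 7.1 kg.
Tool frame: the origin (TCP) lies midway between the tips of the shut fingers; the grasp point (between the pads) lies 19 mm behind it (ctrl.grasp_offset is the distance from the TCP to the grasp point, in mm); z points along the fingers, y is the line along which they close (so a half turn about z gives the same grasp; the last joint's range is limited). The gripper opens to 88 mm and grips with 3 to 60 N. Pads are 20 mm wide; open, the fingers measure 115 mm over their backs; the gripper's body (75 mm by 178 mm) begins 61 mm behind the grasp point.
Start: joints at [-1.29, 0.423, 1.63, -0, 1.089, -0.019], TCP at [184.599, -597.1, 222.675] pointing down, gripper open.
Joint ranges: [-3, 3], [-0.9, 2.11], [0.09, 2.58], [-1.31, 4.45], [0.11, 2.69], [-2.54, 2.54]. Speed limits (rad/s): [2.39, 2.39, 3.01, 3.14, 3.14, 3.14].

## Interface

Orientations are given as a rotation vector (axis times angle).
In Python, from workcell import sensors, viewer, ctrl gives the robot as it stands. The module is installed in compiled form; this text tells all that it offers.
- The arm moves only by the shell command python3 -m handwheel 'ROWS'. ROWS is JSON, a list of rows, each a list of 7 numbers: the shift along the tool's x, y, z in mm, then the turn, a rotation vector about the tool's x, y, z in rad, then the closure, from 0 (fully open) to 1 (shut). In form: [[x, y, z, rx, ry, rz, jaw], ...]. A call has 1 to 10 rows; each row shifts and turns the commanded pose from where the row before left it, along the tool's axes as they then stand; what a row does not reach is not made up. A row lasts 1/8 s, in which the tool goes at most 62.5 mm and 10.7 degrees, less where a joint would pass 70% of its speed; a pose out of reach is approached as far as the arm can. A call is refused whole if a number of a shift passes 62.5 or a number of a turn 0.188, either way. A call with a gripper value outside its range is refused whole. The fingers move at their own pace and stop on an object; the grip force is fixed at half the most. Time passes only in rows, so rows that do not move let the fingers close. It gives the time, the measured TCP pose, the force, the opening and the grip force at its end, in the units of the state.
- sensors.get_obs(): the state, without advancing time (a new reading comes with each control period).
- viewer.get_image(name): name is "scene" or "top"; returns a dict with "frame" (400x640x3 uint8, blue, green, red), "fov_y" (degrees; the focal length in pixels is half the picture's height over the tangent of half this angle, whatever the lens; pixels are square), "cx", "cy" (the principal point, pixels), "R" (3x3) and "t" (3): a world point X has camera coordinates R X + t. Camera axes: x right, y down, z forward; pixel columns grow to the right and rows downward; lengths in mm; the calibration is good to about 2 mm. A picture is of the moment at which its call begins. There is no depth.
- ctrl.close_job(): hands the job in; it is judged then, once.
The state is a dict: "t": time; "qpos": joint angles; "qvel": joint speeds; "joint_torque": joint torques, N m; "ee_pos": TCP position; "orientation": TCP orientation; "ft_force": force on the tool from outside, world axes, zero at the start; "moment": the same for the moment, N m; "width": finger opening in mm; "grasp_force": force on a finger pad.
Only numpy, scipy, OpenCV 4.12 (cv2) and the standard library are available. Lean on these libraries where they do the work, as an engineer would, in place of code of your own. Each camera call takes 0.05 s, during which the arm holds its last target. There are 200 camera calls.

## Task

Find the amber vial with the black cap sunk in the vial block, and push it up out of its well by pressing that well's green ejector key fully down. Then take the raised vial and stand it upright in the shallow tray. Leave the white vial with the blue cap down in its well.

Things in the scene. Friction and masses are not known exactly. Their poses are not given: they have to be found in the camera images.
- amber_vial_center (a point): Centre, half-way up, of the 2 ml amber vial with a black cap, an upright cylinder 12 mm across, 33 mm high, 12 g. It starts sunk in one of the block's wells (which one varies): foot 37 mm above the worktop, cap 2 mm below the block's top, out of the fingers' reach. Raised by its pin, its foot is at 63 mm and it stands 24 mm proud of the block's top. z axis up.
- white_vial_center (a point): Centre, half-way up, of the white vial with a blue cap, same size, sunk in another well of the block; it stays there. (The last well holds a plain grey blanking plug, of no concern.)
- block: Fixed metal block, blue skirt, 110 (x) x 180 (y) x 72 mm high; origin under its centre, z up. Top face has 14.5 mm wells at x = +25 mm, y = +60, 0, -60 mm. Each well's ejector key, a green button 24 mm across, stands at the same y, x = -30 mm, top at z = 107 mm. Press it straight down 27 mm to its stop (about 5 N): a pin lifts what is in that well by 26 mm. Both stay where left.
- tray: Fixed shallow white tray with a blue liner, 120 x 120 mm, rim 8 mm high and 4 mm thick, inside 112 x 112 mm; origin at the centre of its underside on the worktop, z up; inner floor 3 mm above the origin.
There are look-alikes about, which are no part of the job. There is more than one size of the tray; the job needs the larger.

How it is judged:
By the outcome, as a careful person would: the job done as asked, in the order asked, and still so for the second after the job is handed in, with the robot touching nothing.
It also fails if it takes over 43 s, if anything falls off the work surface, if the arm or the gripper's body presses on something with over 40 N, if the wrist force passes 120 N, or if a joint passes its speed limit or range.

## Working session

There is one attempt and no reset: what is moved stays moved. The work goes in short steps, Python scripts to look and compute and a shell command to move; the robot and the scene stay as the last step left them, time stands still between calls to the robot, and variables do not carry over. Pictures are saved under pics/ and viewed, at most 10 in all, crops included, and the job is handed in when it is done.

```bash
mkdir -p pics; cat > h.py <<'E'
import numpy as np, cv2
from workcell import sensors, viewer, ctrl
def cam(n):
    d=viewer.get_image(n); f=200/np.tan(np.radians(d['fov_y'])/2)
    return d['frame'],f,d['cx'],d['cy'],np.array(d['R']),np.array(d['t'])
def ray(c,u,v,z):
    _,f,cx,cy,R,t=c; o=-R.T@t; r=R.T@np.array([(u-cx)/f,(v-cy)/f,1]); return o+r*(z-o[2])/r[2]
def proj(c,X):
    _,f,cx,cy,R,t=c; p=R@np.array(X,float)+t; return np.array([f*p[0]/p[2]+cx,f*p[1]/p[2]+cy])
E
python3 - <<'E'
from h import *
for n in("scene","top"):
    c=cam(n); cv2.imwrite(f"pics/{n}1.png",c[0]); print(n,c[1:4],-c[4].T@c[5])
print(sensors.get_obs())
E
```

```text
scene (np.float64(457.84232751683453), 320.06228060911997, 200.22185104464384) [-465.8169406   423.7924907  1015.00001515]
top (np.float64(439.66673396029864), 321.11950376525186, 205.56710357094036) [ 426.55701065 -149.70274693 1662.76460511]
{'t': 0.1, 'qpos': array([-1.28997727e+00,  4.23790113e-01,  1.63055570e+00,  8.53070110e-06,
        1.08859716e+00, -1.90200166e-02]), 'qvel': array([ 0.0008688 , -0.00127279, -0.00340236,  0.00131699,  0.00067383,
        0.00246943]), 'joint_torque': array([-2.75456323e-04, -5.45617747e+01, -2.74323642e+01,  6.45002956e-02,
        1.88467460e-02, -2.79426632e-05]), 'ee_pos': array([ 184.48777815, -596.65584654,  221.9861236 ]), 'orientation': array([-3.10502991e+00, -4.69017544e-01,  2.64977337e-04]), 'ft_force': array([0.08471298, 0.07023032, 0.23801038]), 'moment': array([0.02102286, 0.00630101, 0.00271296]), 'grasp_force': 0.0, 'width': 87.22204820961899}
```

View pics/scene1.png

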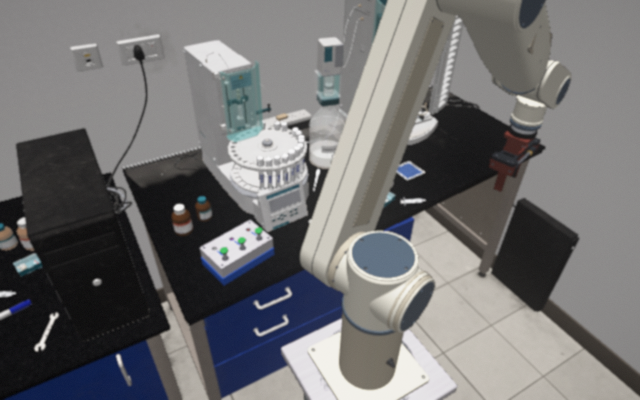

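View pics/top1.png

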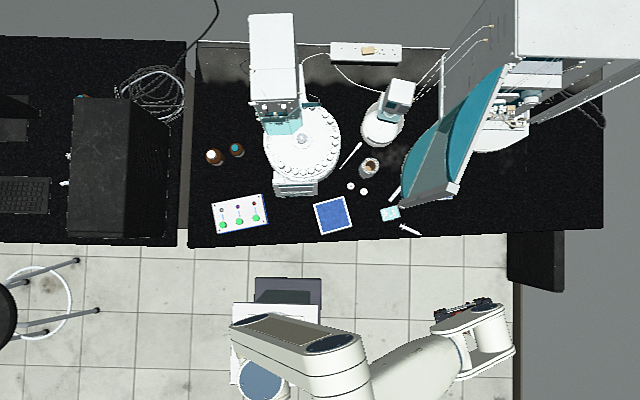

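The block is at about (239,213) in top and (237,250) in scene. The blue tray is at (332,215) in top. A small teal/white item at (390,213) may be the look-alike. I'll enlarge both areas.

```bash
python3 - <<'E'
from h import *
T=cv2.imread("pics/top1.png");S=cv2.imread("pics/scene1.png")
a=cv2.resize(T[180:240,200:270],(400,343),interpolation=3)
b=cv2.resize(T[180:240,300:430],(400,185),interpolation=3)
d=cv2.resize(S[210:290,190:285],(400,337),interpolation=3)
e=cv2.resize(S[150:220,370:440],(240,240),interpolation=3)
o=np.zeros((600,800,3),np.uint8); o[:343,:400]=a;o[:337,400:]=d;o[350:535,:400]=b;o[350:590,400:640]=e
cv2.imwrite("pics/crop1.png",o)
c=cam("top")
for n,u,v,z in[("tray",332,215,8),("small",390,213,4),("blk",239,213,72)]: print(n,ray(c,u,v,z))
h=cv2.cvtColor(c[0],cv2.COLOR_BGR2HSV)
for n,lo,hi,z in[("green",(45,100,60),(80,255,255),107),("blue",(105,100,60),(130,255,255),3)]:
    m=cv2.inRange(h,lo,hi);_,_,st,ce=cv2.connectedComponentsWithStats(m)
    for s,p in zip(st[1:],ce[1:]):
        if s[4]>15: print(n,s,p.round(1),ray(c,*p,z).round(1))
E
```

```text
tray [ 489.35625763 -202.04955681    8.        ]
small [ 503.27234325 -421.19554219    4.        ]
blk [484.64682419 136.3493752   72.        ]
green [253 215   6   6  32] [255.5 217.5] [469.1  71.2 107. ]
green [236 218   7   7  34] [238.8 221.2] [454.5 129.7 107. ]
green [219 222   7   6  33] [222.2 224.4] [441.4 187.5 107. ]
blue [262 194   7  31  56] [264.8 210. ] [501.1  51.9   3. ]
blue [316 198  33  34 754] [332.  214.9] [ 490.  -202.3    3. ]
blue [224 228  23   5  23] [235. 230.] [422.8 161.3   3. ]
```

View pics/crop1.png

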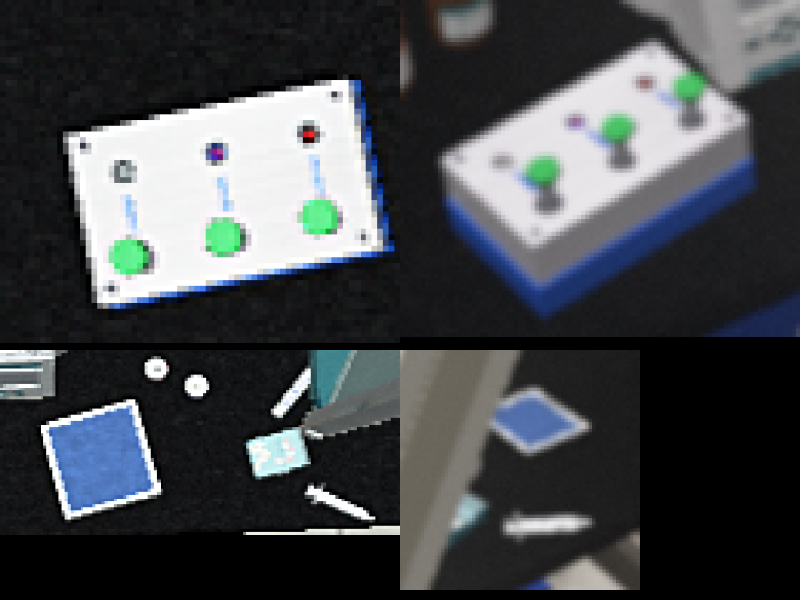

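The crop shows three wells:
- **Left well, top (222,210):** grey plug.
- **Middle well, (238,207):** blue cap, so the white vial.
- **Right well, (254,203):** black cap with a red septum, so this is the amber vial.

The tray at top (332,215) measures about 121 mm on a side, so it is the larger one. I'll check it against the scene tray at (410,170) and fit the block pose.

```bash
python3 - <<'E'
from h import *
c=cam("top"); s=cam("scene")
print("scene tray at",ray(s,410,170,3), "top tray in scene", proj(s,[490,-202,3]))
hs=cv2.cvtColor(s[0],cv2.COLOR_BGR2HSV);ht=cv2.cvtColor(c[0],cv2.COLOR_BGR2HSV)
G={}
for n,k,h in(("t",c,ht),("s",s,hs)):
    m=cv2.inRange(h,(45,80,60),(85,255,255));_,_,st,ce=cv2.connectedComponentsWithStats(m)
    for q,p in zip(st[1:],ce[1:]):
        if q[4]>15: print(n,q,p.round(1),ray(k,*p,104 if n=='s' else 107).round(1))
# top face of block: white; tray outer
g=cv2.inRange(ht,(0,0,170),(180,60,255))
for n,(x0,y0,x1,y1),z in(("block",(200,185,275,242),72),("tray",(300,190,360,240),8)):
    mm=np.zeros_like(g); mm[y0:y1,x0:x1]=g[y0:y1,x0:x1]
    cs,_=cv2.findContours(mm,0,2); k=max(cs,key=cv2.contourArea)
    b=cv2.boxPoints(cv2.minAreaRect(k)); P=np.array([ray(c,*q,z)[:2] for q in b])
    print(n,b.round(1).tolist(),P.round(1).tolist(),P.mean(0).round(1),np.linalg.norm(P-np.roll(P,1,0),axis=1).round(1))
d=cv2.inRange(ht,(100,60,30),(180,255,255))|cv2.inRange(ht,(0,0,0),(180,255,140))
d[:195]=0;d[222:]=0;d[:,:214]=0;d[:,260:]=0
_,_,st,ce=cv2.connectedComponentsWithStats(d)
for q,p in zip(st[1:],ce[1:]):
    if 4<q[4]<60:print("well",q,p.round(1),ray(c,*p,71).round(1),c[0][int(p[1]+.5),int(p[0]+.5)])
o=cv2.resize(s[0][215:255,235:285],(400,320),interpolation=3);a=cv2.resize(c[0][195:225,230:265],(373,320),interpolation=3)
cv2.imwrite("pics/crop2.png",np.hstack([o,a]))
E
```

```text
scene tray at [ 601.16907059 -616.72100222    3.        ] top tray in scene [333.20401633 221.49698385]
t [253 215   6   6  32] [255.5 217.5] [469.1  71.2 107. ]
t [236 218   7   7  34] [238.8 221.2] [454.5 129.7 107. ]
t [219 222   7   6  34] [222.2 224.4] [441.6 187.8 107. ]
s [255 226   8   8  39] [258.6 229.8] [469.1  70.3 104. ]
s [238 238   7   6  35] [241.1 240.2] [453.6 131.7 104. ]
s [220 247   8   7  37] [223.5 250.3] [439.7 189.7 104. ]
block [[210.8000030517578, 203.1999969482422], [260.70001220703125, 193.3000030517578], [266.6000061035156, 223.10000610351562], [216.8000030517578, 233.0]] [[517.1, 239.4], [558.4, 60.8], [451.1, 35.4], [410.2, 213.4]] [484.2 137.2] [110.1 183.4 110.3 182.7]
tray [[312.20001220703125, 203.89999389648438], [343.3999938964844, 195.1999969482422], [351.8999938964844, 225.8000030517578], [320.70001220703125, 234.39999389648438]] [[529.2, -126.5], [565.3, -243.1], [451.0, -277.9], [415.3, -161.6]] [ 490.2 -202.3] [119.3 122.1 119.5 121.6]
well [252 202   4   3   8] [253.6 203.1] [522.  85.  71.] [ 35  37 251]
well [236 205   4   4  10] [237.3 206.3] [508.8 143.6  71. ] [140  33 152]
well [220 208   3   4   7] [220.9 209.9] [494.2 202.5  71. ] [193 194 183]
well [238 211   2   6   7] [238.7 213.3] [483.6 137.5  71. ] [251 203 168]
well [222 214   2   6   6] [222.3 216.5] [470.3 196.2  71. ] [241 208 174]
```

View pics/crop2.png

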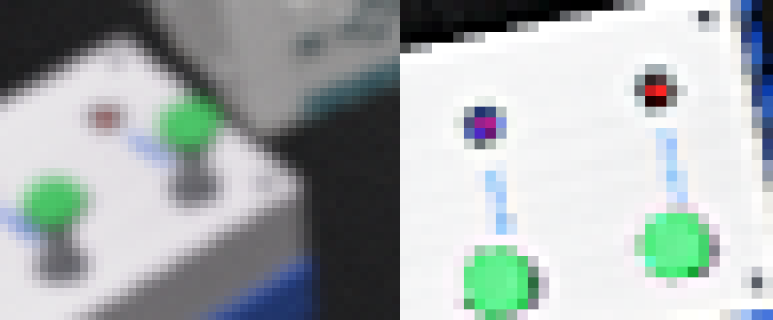

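Confirmed: the well at top (254,203) has a black cap with a red septum, and the one at (237,206) has a blue cap. So the amber vial is in the right-hand well, at about (522,85), and its key is at about (469,71.5). The block yaw is about 0.232. The tray is centred at (490,-202) with a 120 mm side. The scene tray at (410,170) is a different, smaller one. First I'll check how close the autosampler is, then start moving.

```bash
python3 - <<'E'
from h import *
s=cam("scene");c=cam("top")
for p in((262,222),(283,228),(306,212)): print("scene z0",p,ray(s,*p,0).round())
for p in((274,172),(274,195),(316,195),(316,172)): print("top",p,[ray(c,*p,z)[:2].round() for z in(0,60,150)])
E
python3 -m handwheel '[[0,0,0,0,0,0.068,0.5],[20,-28,0,0,0,0,1],[34,-46,0,0,0,0,1],[34,-46,0,0,0,0,1],[34,-46,0,0,0,0,1],[34,-46,0,0,0,0,1],[34,-46,0,0,0,0,1],[34,-46,0,0,0,0,1],[34,-46,0,0,0,0,1],[0,0,0,0,0,0,1]]'
```

```text
scene z0 (262, 222) [606.   4.   0.]
scene z0 (283, 228) [545. -43.   0.]
scene z0 (306, 212) [ 580. -148.    0.]
top (274, 172) [array([647.,  23.]), array([639.,  16.]), array([627.,   7.])]
top (274, 195) [array([559.,  20.]), array([554.,  13.]), array([547.,   4.])]
top (316, 195) [array([ 564., -140.]), array([ 559., -140.]), array([ 551., -141.])]
top (316, 172) [array([ 652., -137.]), array([ 643., -138.]), array([ 631., -138.])]
t: 1.6
ee_pos: [356.2, -194.2, 222.9]
orientation: [-3.119, -0.373, -0.001]
ft_force: [-0.4, -1.0, -0.1]
width: 0.5
grasp_force: 0.0
```

```bash
python3 -m handwheel '[[34,-46,10,0,0,0,1],[34,-46,12,0,0,0,1],[34,-46,14,0,0,0,1],[34,-46,14,0,0,0,1],[34,-46,14,0,0,0,1],[0,0,0,0,0,0,1],[0,0,0,0,0,0,1]]'; python3 -c "
from h import *
o=sensors.get_obs();print(o['ee_pos'],o['qpos'].round(2))
s=cam('scene');cv2.imwrite('pics/s2.png',cv2.resize(s[0][60:290,150:400],(750,600)))"
```

```text
t: 2.48
ee_pos: [467.7, 64.8, 158.5]
orientation: [3.12, 0.363, -0.001]
ft_force: [0.5, -0.9, -0.8]
width: 0.8
grasp_force: 0.0
[467.6966553   64.80481503 158.49215068] [ 0.11  0.3   2.01 -0.    0.84  1.45]
```

View pics/s2.png

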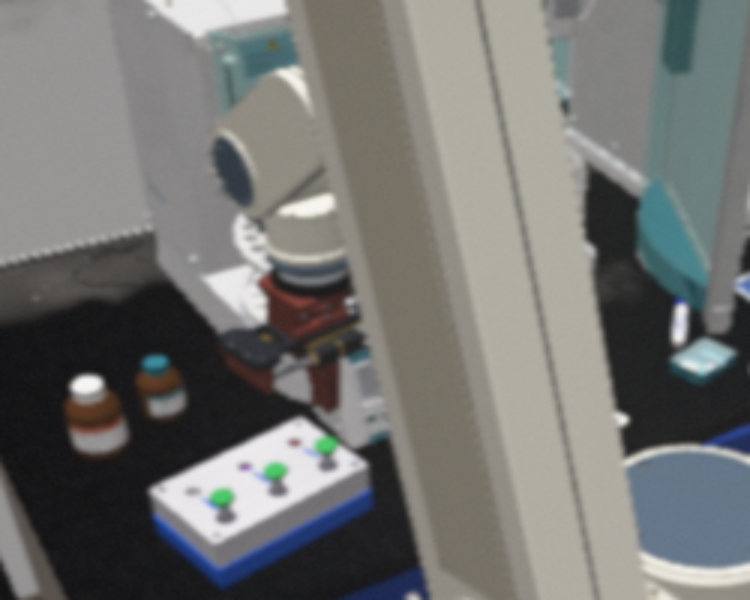

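The view shows the tool above the right-hand green key (crop (326,445)), with the gripper clear of the autosampler. I'll correct the position and lower it.

```bash
python3 -m handwheel '[[3,-6,15,0,0,0,1],[0,0,15,0,0,0,1],[0,0,10,0,0,0,1],[0,0,0,0,0,0,1],[0,0,0,0,0,0,1]]'
```

```text
t: 3.15
ee_pos: [469.5, 72.2, 118.7]
orientation: [-3.121, -0.363, 0.0]
ft_force: [0.5, -0.1, -0.4]
width: 0.6
grasp_force: 0.0
```

```bash
python3 -m handwheel '[[0,0,8,0,0,0,1],[0,0,6,0,0,0,1],[0,0,6,0,0,0,1],[0,0,6,0,0,0,1],[0,0,6,0,0,0,1],[0,0,4,0,0,0,1],[0,0,2,0,0,0,1],[0,0,0,0,0,0,1]]'
```

```text
t: 4.15
ee_pos: [469.2, 72.2, 80.4]
orientation: [3.12, 0.363, -0.001]
ft_force: [0.3, 0.4, 1.5]
width: 0.7
grasp_force: 0.3
```

```bash
python3 -m handwheel '[[0,0,1,0,0,0,1],[0,0,1,0,0,0,1],[0,0,0,0,0,0,1],[0,0,0,0,0,0,1]]'
```

```text
t: 4.65
ee_pos: [469.4, 72.2, 80.1]
orientation: [3.121, 0.363, 0.0]
ft_force: [-5.5, -0.7, 22.1]
width: 0.0
grasp_force: 11.2
```

The key is at its stop: z = 80.1 with 22 N. I'll raise the tool and turn it a quarter turn, so the long gripper body stays clear of the autosampler.

```bash
python3 -m handwheel '[[0,0,-20,0,0,0,1],[0,0,-35,0,0,-0.17,1],[0,0,-20,0,0,-0.175,0.6],[0,0,0,0,0,-0.175,0.55],[0,0,0,0,0,-0.175,0.55],[0,0,0,0,0,-0.175,0.55],[0,0,0,0,0,-0.175,0.55],[0,0,0,0,0,-0.175,0.55],[0,0,0,0,0,-0.175,0.55],[0,0,0,0,0,-0.175,0.55]]'
python3 - <<'E'
from h import *
from scipy.spatial.transform import Rotation as Q
o=sensors.get_obs();R=Q.from_rotvec(o['orientation']).as_matrix();print(o['ee_pos'],R.round(3),o['qpos'].round(2),o['width'])
s=cam("scene");c=cam("top")
v=np.hstack([cv2.resize(s[0][205:265,235:295],(400,400),interpolation=3),cv2.resize(c[0][180:240,210:270],(400,400),interpolation=3)])
cv2.imwrite("pics/v3.png",v)
print(proj(s,[522,84.6,96]),proj(c,[522,84.6,96]))
E
```

```text
t: 5.9
ee_pos: [468.7, 72.1, 153.3]
orientation: [-1.943, -2.467, 0.002]
ft_force: [-0.7, 0.4, 0.6]
width: 39.3
grasp_force: 0.0
[468.67313516  72.126172   153.29130743] [[-0.235  0.972 -0.002]
 [ 0.972  0.235 -0.   ]
 [ 0.    -0.002 -1.   ]] [ 0.13  0.31  2.01 -0.    0.83 -0.11] 39.25829104048316
[247.15061219 222.91471722] [252.72632099 202.66995287]
```

View pics/v3.png

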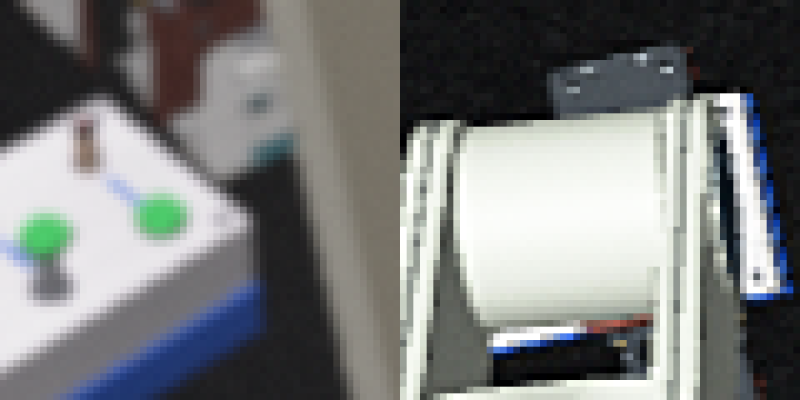

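The amber vial stands raised, with its cap at about scene pixel (247.6,223), which matches the projection. The key is down. Now I'll move over the vial and descend.

```bash
python3 -m handwheel '[[0,27,0,0,0,0,0.55],[0,28,0,0,0,0,0.55],[0,0,10,0,0,0,0.55],[0,0,20,0,0,0,0.55],[0,0,20,0,0,0,0.55],[0,0,15,0,0,0,0.55],[0,0,5,0,0,0,0.55],[0,0,0,0,0,0,0.55],[0,0,0,0,0,0,0.55]]'
```

```text
t: 7.12
ee_pos: [523.4, 84.9, 84.2]
orientation: [1.95, 2.462, 0.001]
ft_force: [0.2, -0.1, 0.4]
width: 39.4
grasp_force: 0.0
```

```bash
python3 -m handwheel '[[0,-1,4,0,0,0,0.55],[0,0,4,0,0,0,0.55],[0,0,0,0,0,0,0.7],[0,0,0,0,0,0,0.8],[0,0,0,0,0,0,0.9],[0,0,0,0,0,0,1],[0,0,0,0,0,0,1],[0,0,0,0,0,0,1]]'
```

```text
t: 8.12
ee_pos: [521.7, 84.5, 75.7]
orientation: [-1.95, -2.462, 0.001]
ft_force: [-1.8, -0.3, 0.2]
width: 10.5
grasp_force: 29.7
```

```bash
python3 -m handwheel '[[0,0,-5,0,0,0,1],[0,0,-10,0,0,0,1],[0,0,-15,0,0,0,1],[0,0,-20,0,0,0,1],[0,0,-20,0,0,0,1],[0,0,-20,0,0,0,1],[0,0,0,0,0,0,1]]'; python3 - <<'E'
from h import *
o=sensors.get_obs();print(o['ee_pos'],o['width'])
s=cam("scene");cv2.imwrite("pics/v4.png",cv2.resize(s[0][170:260,190:310],(800,600),interpolation=3))
E
```

```text
t: 9.0
ee_pos: [523.5, 84.8, 168.0]
orientation: [1.949, 2.46, 0.005]
ft_force: [0.5, 0.0, -0.2]
width: 11.0
grasp_force: 29.7
[523.49900533  84.81347551 168.01301549] 10.985177422408153
```

View pics/v4.png

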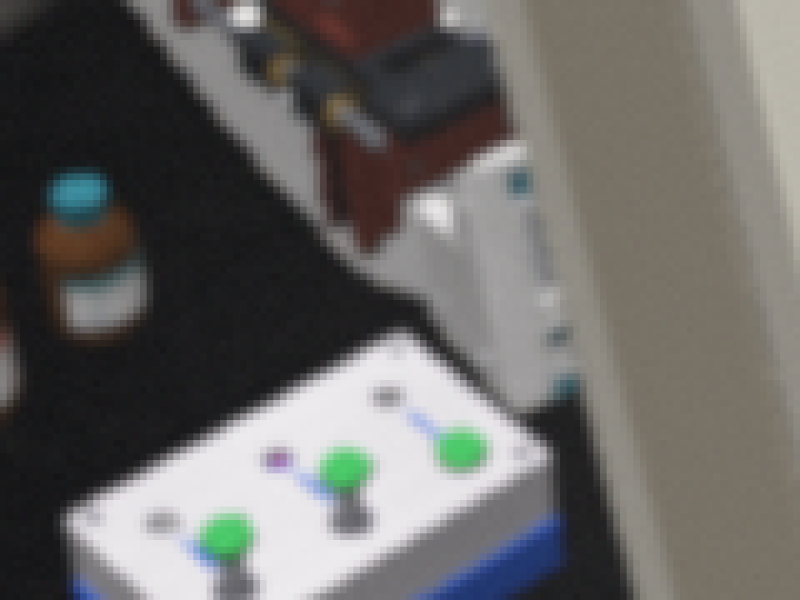

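The right well at crop (385,397) is now empty and the blue cap at (278,460) hasn't moved. The vial is gripped at 11 mm. I'll check numerically where its foot should appear.

```bash
python3 - <<'E'
from h import *
s=cam("scene")
for z in(155,160,168,187): print(z,(proj(s,[523.5,84.8,z])-[190,170])*6.667)
f=s[0]
for z in(155,158,161,164,168): u=proj(s,[523.5,84.8,z]).round().astype(int); print(u,f[u[1],u[0]-3:u[0]+4].tolist())
E
```

```text
155 [368.07658297 250.3036426 ]
160 [367.09757424 241.51419481]
168 [365.52152342 227.36455974]
187 [361.73014079 193.32588519]
[245 208] [[108, 109, 111], [108, 109, 114], [99, 101, 107], [95, 96, 103], [103, 103, 108], [121, 121, 124], [139, 138, 140]]
[245 207] [[110, 111, 115], [85, 86, 96], [60, 62, 77], [55, 56, 73], [67, 69, 79], [99, 101, 105], [130, 130, 133]]
[245 206] [[108, 108, 114], [68, 69, 83], [42, 45, 68], [37, 41, 64], [46, 50, 67], [76, 77, 87], [107, 108, 112]]
[245 205] [[98, 99, 106], [59, 60, 77], [37, 41, 66], [33, 37, 62], [39, 42, 66], [51, 53, 73], [75, 76, 88]]
[245 204] [[71, 71, 82], [48, 49, 70], [36, 39, 65], [34, 38, 64], [36, 37, 65], [37, 39, 64], [46, 49, 70]]
```

The vial's foot shows at z≈155.5 as expected. Next I'll back out toward -x, cross to the tray side, and turn.

```bash
python3 -m handwheel '[[0,-25,0,0,0,0,1],[0,-45,0,0,0,0,1],[0,-30,0,0,0,0,1],[-30,-7,0,0,0,0,1],[-50,-11,0,0,0,0,1],[-54,-12,0,0,0,0,1],[-54,-12,0,0,0,0,1],[-46,-11,0,0,0,0,1],[-30,-7,0,0,0,0.17,1],[0,0,0,0,0,0.17,1]]'
python3 -m handwheel '[[0,0,0,0,0,0.17,1],[0,0,0,0,0,0,1],[0,0,0,0,0,0,1]]'; python3 - <<'E'
from h import *
from scipy.spatial.transform import Rotation as Q
o=sensors.get_obs();R=Q.from_rotvec(o['orientation']).as_matrix();print(R.round(3),R.T@(np.array([478,-210,36])-o['ee_pos']))
E
```

```text
t: 10.35
ee_pos: [426.3, -210.9, 164.9]
orientation: [-2.348, -2.087, 0.001]
ft_force: [0.3, 0.4, -0.6]
width: 10.7
grasp_force: 29.7
t: 10.72
ee_pos: [426.4, -208.8, 165.3]
orientation: [-2.505, -1.895, 0.001]
ft_force: [0.1, 0.1, -0.1]
width: 11.0
grasp_force: 29.7
[[ 0.272  0.962 -0.001]
 [ 0.962 -0.272  0.   ]
 [ 0.    -0.001 -1.   ]] [ 12.83558837  50.05065207 129.21244412]
```

```bash
python3 -m handwheel '[[6,25,10,0,0,0,1],[7,25,25,0,0,0,1],[0,0,30,0,0,0,1],[0,0,30,0,0,0,1],[0,0,20,0,0,0,1],[0,0,14,0,0,0,1],[0,0,0,0,0,0,1],[0,0,0,0,0,0,1]]'
```

```text
t: 11.72
ee_pos: [478.8, -210.5, 37.3]
orientation: [2.508, 1.891, 0.001]
ft_force: [-0.2, -0.6, -0.8]
width: 10.8
grasp_force: 29.7
```

```bash
python3 -m handwheel '[[0,0,8,0,0,0,1],[0,0,7,0,0,0,1],[0,0,3,0,0,0,1],[0,0,1.5,0,0,0,1],[0,0,1,0,0,0,1],[0,0,0,0,0,0,1],[0,0,0,0,0,0,1]]'
```

```text
t: 12.6
ee_pos: [478.4, -210.3, 16.3]
orientation: [2.509, 1.891, 0.0]
ft_force: [-0.2, 0.4, -0.2]
width: 10.7
grasp_force: 29.7
```

```bash
python3 -m handwheel '[[0,0,0.5,0,0,0,1],[0,0,0,0,0,0,1],[0,0,0,0,0,0,1]]'; python3 -m handwheel '[[0,0,0.5,0,0,0,1],[0,0,0,0,0,0,1],[0,0,0,0,0,0,1]]'
```

```text
t: 12.98
ee_pos: [478.5, -210.3, 15.8]
orientation: [2.508, 1.891, 0.0]
ft_force: [0.3, 0.1, 0.8]
width: 11.0
grasp_force: 29.7
t: 13.35
ee_pos: [478.4, -210.3, 15.3]
orientation: [2.509, 1.891, 0.0]
ft_force: [-0.5, -0.6, 5.9]
width: 10.6
grasp_force: 30.0
```

Contact at z = 15.3 with 6 N. I'll ease up slightly, open slowly, wait, then lift straight up and look.

```bash
python3 -m handwheel '[[0,0,-0.3,0,0,0,1],[0,0,0,0,0,0,0.85],[0,0,0,0,0,0,0.8],[0,0,0,0,0,0,0.7],[0,0,0,0,0,0,0.6],[0,0,0,0,0,0,0.55],[0,0,0,0,0,0,0.55],[0,0,0,0,0,0,0.55]]'
python3 -m handwheel '[[0,0,-5,0,0,0,0.55],[0,0,-10,0,0,0,0.55],[0,0,-20,0,0,0,0.55],[0,0,-30,0,0,0,0.55],[0,0,-40,0,0,0,0.55],[0,-40,-40,0,0,0,0.55],[0,-50,0,0,0,0,0.55],[-50,-20,0,0,0,0,0.55],[-50,0,0,0,0,0,0.55],[0,0,0,0,0,0,0.55]]'
python3 -m handwheel '[[-50,0,0,0,0,0,0.55],[-50,0,0,0,0,0,0.55],[-50,0,0,0,0,0,0.55],[0,0,0,0,0,0,0.55],[0,0,0,0,0,0,0.55]]'
python3 - <<'E'
from h import *
s=cam("scene");c=cam("top")
print(proj(s,[478,-210,20]),proj(c,[478,-210,36]))
v=np.vstack([np.hstack([cv2.resize(s[0][170:260,290:380],(400,400)[:2],interpolation=3)[:300*2],cv2.resize(c[0][185:245,300:360],(400,400),interpolation=3)]),np.zeros((0,800,3),np.uint8)])
w=np.zeros((200,800,3),np.uint8);w[:,:400]=cv2.resize(c[0][190:240,205:305],(400,200),interpolation=3);w[:,400:]=cv2.resize(s[0][215:285,190:330],(400,200),interpolation=3)
cv2.imwrite("pics/v5.png",np.vstack([v,w]))
E
```

```text
t: 14.35
ee_pos: [478.4, -210.3, 15.5]
orientation: [2.509, 1.891, 0.0]
ft_force: [-1.0, -0.3, 0.3]
width: 39.4
grasp_force: 0.0
t: 15.6
ee_pos: [344.7, -278.8, 161.6]
orientation: [2.51, 1.884, 0.001]
ft_force: [-0.4, 0.5, 0.2]
width: 39.7
grasp_force: 0.0
t: 16.23
ee_pos: [303.8, -419.1, 160.4]
orientation: [-2.508, -1.89, -0.001]
ft_force: [-0.3, -0.4, -0.9]
width: 39.5
grasp_force: 0.0
[337.35608488 218.96873283] [334.31215095 217.84622058]
```

View pics/v5.png

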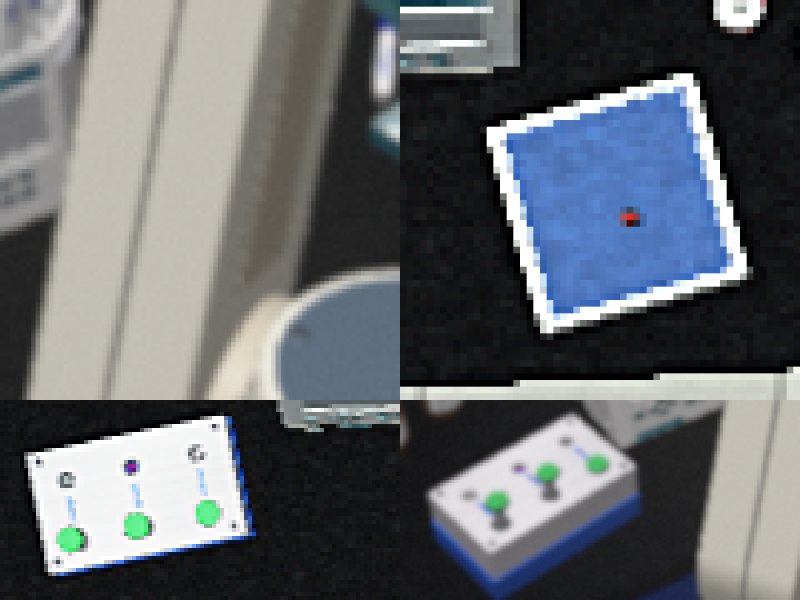

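The top view shows the vial upright in the large tray: one round cap with a red septum at about top (334.5,217.5), against a predicted (334.3,217.8). The blue cap is still down in its well, the amber well is empty, and the gripper is clear.

```bash
python3 -c "
from h import *
print(ctrl.close_job())"
```

```text
the job is handed in; nothing more can be done
None
```

The amber vial was raised by pressing its key to the stop and now stands upright in the larger tray; the white vial is still down in its well, and the job was handed in at about 16 s.

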